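# Load the slug feeder and set its hand valve two turns open

### The arm

A 6-joint arm with a two-finger parallel gripper is mounted at the origin on a cart in front of the work surface, level with it; the furniture and walls round the work are solid. World frame = base frame: x ahead of the robot, y to its left, z up, the work surface at z = 0. Lengths are in mm, angles in rad, forces in N, time in s.
With the tool pointing down it reaches from about 350 to 975 mm from the base axis. Payload 7.1 kg.
Tool frame: the origin (TCP) lies at the very end of the fingers, on their centre line; the grasp point (between the pads) lies 19 mm behind it; z points along the fingers, y is the direction in which the jaws open and shut (so a half turn about z gives the same grasp; the last joint's range is limited). The gripper opens to 88 mm and grips with 3 to 60 N. Pads are 20 mm wide; open, the fingers measure 115 mm over their backs; the gripper's body (75 mm by 178 mm) begins 61 mm behind the grasp point.
Start: joints at [-1.226, 0.423, 1.63, -0, 1.089, -0.019], TCP at [222.409, -584.071, 188.075] pointing down, gripper open.
Joint ranges: [-3, 3], [-0.9, 2.11], [0.09, 2.58], [-1.31, 4.45], [0.11, 2.69], [-2.54, 2.54]. Speed limits (rad/s): [2.39, 2.39, 3.01, 3.14, 3.14, 3.14].

### API

Orientations are given as a rotation vector (axis times angle).
In Python, from workcell import * gives the robot as it stands.
- The arm moves only by the tool play_rows, never from a script. Its argument "plan" is text: rows parted by semicolons, each of 7 numbers parted by spaces: the finger opening in cm, from 0 to 8.78, then the shift along the tool's x, y, z in cm, then the turn, a rotation vector about the tool's x, y, z in degrees. A call has 1 to 20 rows; each row shifts and turns the commanded pose from where the row before left it, along the tool's axes as they then stand; what a row does not reach is not made up. A row lasts 1/8 s, in which the tool goes at most 62.5 mm and 10.7 degrees, less where a joint would pass 70% of its speed; a pose out of reach is approached as far as the arm can. A call is refused whole if a number of a shift passes 6.25 or a number of a turn 10.7, either way. A call with a gripper value outside its range is refused whole. The fingers move at their own pace and stop on an object; the grip force is fixed at half the most. Time passes only in rows, so rows that do not move let the fingers close. It gives the time, the measured TCP pose, the force and the opening at its end, in the units of the state.
- get_obs(): the state, without advancing time (a new reading comes with each control period).
- get_image(name): name is "scene" or "top"; returns a dict with "pixels" (384x512x3 uint8, red, green, blue), "range_z" (384x512 float32, mm along the optical axis (not along the pixel's ray), 0 where there is no reading), "fx", "fy", "cx", "cy" (pixels), "distortion" ([k1, k2, p1, p2, k3] as OpenCV has them; the pictures are not rectified), "eye" and "attitude" of the camera in the world. Camera axes: x right, y down, z forward; pixel columns grow to the right and rows downward; lengths in mm; the calibration is good to about 2 mm. A picture is of the moment at which its call begins.
- close_job(): hands the job in, once; it reports no verdict.
The state is a dict: "t": time; "qpos": joint angles; "qvel": joint speeds; "joint_torque": joint torques, N m; "ee_pos": TCP position; "orientation": TCP orientation; "ft_force": force on the tool from outside, world axes, zero at the start; "moment": the same for the moment, N m; "width": finger opening in mm.
Only numpy, scipy, OpenCV 4.12 (cv2) and the standard library are available. Lean on these libraries where they do the work, as an engineer would, in place of code of your own. Each camera call takes 0.05 s, during which the arm holds its last target. There are 200 camera calls.

### The job

Get the slug feeder ready: put one of the two spare slugs standing between the magazine and the valve upright into the magazine pocket that is empty, right down to the bottom, and leave the other spare, the loaded slugs and everything else where they are. Then take the valve's crank handle, turn the wheel clockwise until it is closed against its stop, and back it off anticlockwise exactly two full turns. Finish while still gripping the crank handle, holding the wheel still there: do not let go.

Things in the scene. Friction and masses are not known exactly. Their poses are not given: they have to be found in the camera images.
- pocket_a: one of three identical steel cups in a row, 72 mm apart, on the magazine plate: outer diameter 58 mm (foot 64), round bore 47 mm, rim 40 mm and inner floor 6 mm above the origin; origin at the centre of its underside, 8 mm above the worktop, z up. Two cups hold a slug, one is empty; which place in the row is empty varies
- pocket_b: one of three identical steel cups in a row, 72 mm apart, on the magazine plate: outer diameter 58 mm (foot 64), round bore 47 mm, rim 40 mm and inner floor 6 mm above the origin; origin at the centre of its underside, 8 mm above the worktop, z up. Two cups hold a slug, one is empty; which place in the row is empty varies
- pocket_c: one of three identical steel cups in a row, 72 mm apart, on the magazine plate: outer diameter 58 mm (foot 64), round bore 47 mm, rim 40 mm and inner floor 6 mm above the origin; origin at the centre of its underside, 8 mm above the worktop, z up. Two cups hold a slug, one is empty; which place in the row is empty varies
- slug_a: amber cylindrical hot-melt slug, 42 mm diameter, 98 mm long, 0.09 to 0.18 kg; origin at the centre of its lower end, z along its axis. Already loaded in a pocket; stays there.
- slug_b: amber cylindrical hot-melt slug, 42 mm diameter, 98 mm long, 0.09 to 0.18 kg; origin at the centre of its lower end, z along its axis. Already loaded in a pocket; stays there.
- spare_1: amber cylindrical hot-melt slug, 42 mm diameter, 98 mm long, 0.09 to 0.18 kg; origin at the centre of its lower end, z along its axis. A spare, standing upright on the worktop between magazine and valve.
- spare_2: amber cylindrical hot-melt slug, 42 mm diameter, 98 mm long, 0.09 to 0.18 kg; origin at the centre of its lower end, z along its axis. A spare, standing upright on the worktop between magazine and valve.
- valve: fixed hand valve: grey plate 115 x 115 x 10 mm, steel body, pipe stubs along its y (140 mm over all), horizontal dark handwheel on top: vertical axis through the origin, rim radius 55 mm, 12 mm thick, rim top 122 mm above the worktop, hub no higher. Origin under the plate's centre, z up. A 50 mm steel post on the plate, 50 mm from the axis towards the valve's -x, marks the handle's closed place
- crank_handle: black upright cylindrical handle on the wheel's rim, 22 mm diameter, 50 mm tall, 55 mm from the wheel's axis; origin at the centre of its underside, 123 mm above the worktop. It spins freely about its own upright axis (its own yaw means nothing), so it can be led round in a circle with the hand's direction unchanged
- wheel (a joint): handwheel angle, rad: 0 = closed at the hard stop (handle above the post, on the valve's -x side), growing anticlockwise from above as it opens; 6.283 a turn, free up to 22. Handle's bearing from the axis = valve's yaw + pi + this value. Starts 2.0 to 5.5 (under one turn open). Turning takes about 2 N at the handle; it stays where left
- calliper: steel calliper, 69 x 208 x 13 mm, lying at the front edge; bystander, leave alone
- pen_a: black pen, 12 x 145 x 9 mm, lying at the front edge; bystander, leave alone
- screwdriver: screwdriver, 26 x 206 x 25 mm, lying by the toggle clamp; bystander, leave alone
- scissors: scissors, 87 x 199 x 9 mm, lying at the left behind the magazine; bystander, leave alone
- pliers: pliers, 56 x 161 x 11 mm, lying at the left of the magazine; bystander, leave alone
- steel_beaker: empty steel beaker, 77 mm diameter, 89 mm high, standing at the right back; bystander, leave alone
- weight_0: brass weight, 34 mm diameter, 23 mm high, at the right back; bystander, leave alone
There are look-alikes about, which are no part of the job. Leave any blue or green look-alike of the slug_b alone.

How it is judged (in metres and radians):
On the way, in this order (a step that is already met when the one before it is completed fails the run):
1. one spare slug stands in the empty pocket, on its floor, and has been let go; the other spare stands where it was ((((horizontal distance between spare_1 and pocket_c below 0.006 m and z of spare_1 in the frame of pocket_c below 0.01 m and angle between spare_1's own z axis and vertical below 0.1 rad) and (distance of spare_2 from where it was at the start of the episode below 0.03 m and angle between spare_2's own z axis and vertical below 0.1 rad)) or ((horizontal distance between spare_2 and pocket_c below 0.006 m and z of spare_2 in the frame of pocket_c below 0.01 m and angle between spare_2's own z axis and vertical below 0.1 rad) and (distance of spare_1 from where it was at the start of the episode below 0.03 m and angle between spare_1's own z axis and vertical below 0.1 rad))) and contact force between the fingers and spare_1 below 0.1 N and contact force between the fingers and spare_2 below 0.1 N), for 0.2 s.
2. the wheel has been closed against its stop (within 0.1 rad) with the gripper on the crank handle (value of joint wheel below 0.1 rad and contact force between the fingers and crank_handle above 1 N), for 0.1 s.
At the end, for the whole second after the job is handed in: One spare is seated in the empty pocket (6 mm, upright to 0.1 rad, within 4 mm of the floor), the other stands within 30 mm of its start, loaded slugs still seated; wheel still at 12.57 rad (two turns) within 0.26, crank handle held between the fingers (over 2 N, within 15 mm of the grasp) ((((horizontal distance between spare_1 and pocket_c below 0.006 m and z of spare_1 in the frame of pocket_c below 0.01 m and angle between spare_1's own z axis and vertical below 0.1 rad) and (distance of spare_2 from where it was at the start of the episode below 0.03 m and angle between spare_2's own z axis and vertical below 0.1 rad)) or ((horizontal distance between spare_2 and pocket_c below 0.006 m and z of spare_2 in the frame of pocket_c below 0.01 m and angle between spare_2's own z axis and vertical below 0.1 rad) and (distance of spare_1 from where it was at the start of the episode below 0.03 m and angle between spare_1's own z axis and vertical below 0.1 rad))) and horizontal distance between slug_a and pocket_a below 0.006 m and z of slug_a in the frame of pocket_a below 0.01 m and angle between each of slug_a, slug_b's own z axis and vertical below 0.1 rad and horizontal distance between slug_b and pocket_b below 0.006 m and z of slug_b in the frame of pocket_b below 0.01 m and value of joint wheel between 12.306 and 12.826 rad and velocity of joint wheel between -0.05 and 0.05 rad/s and contact force between the fingers and crank_handle above 2 N and horizontal distance between the grasp point and crank_handle below 0.015 m); the arm keeps its last pose, push and grip.
It fails at once if a loaded slug is pulled out or knocked over (distance of any of slug_a, slug_b from where it was at the start of the episode above 0.02 m).
It fails at once if a bystander is pushed more than 30 mm (distance of any of calliper, pen_a, screwdriver, scissors, pliers, steel_beaker, weight_0 from where it was at the start of the episode above 0.03 m).
It also fails if it takes over 72 s, if anything falls off the work surface, if the arm or the gripper's body presses on something with over 40 N, if the wrist force passes 120 N, or if a joint passes its speed limit or range.

## Working session

There is one attempt and no reset: what is moved stays moved. The work goes in short steps, Python scripts to look and compute and a tool call to move; the robot and the scene stay as the last step left them, time stands still between calls to the robot, and variables do not carry over. Pictures are saved under pics/ and viewed, about 8 in all and at most 12, crops included, and the job is handed in when it is done.

Besides the shell and the picture viewer there is one more tool, called after ">>>" as name(argument=value, ...) on one line, values as JSON. play_rows: Moves the arm, as the interface text tells. Its arguments: {"type":"object","properties":{"plan":{"type":"string"}},"required":["plan"]}

```bash
mkdir -p pics
cat > h.py <<'E'
from workcell import *
import numpy as np, cv2
from scipy.spatial.transform import Rotation as R
def cam(n):
    d=get_image(n); return d
def K(d): return np.array([[d['fx'],0,d['cx']],[0,d['fy'],d['cy']],[0,0,1.]])
def save(d,f,crop=None,s=1):
    p=d['pixels'][:,:,::-1]
    if crop: x0,y0,x1,y1=crop; p=p[y0:y1,x0:x1]
    cv2.imwrite('pics/'+f,cv2.resize(p,None,fx=s,fy=s,interpolation=cv2.INTER_CUBIC))
def rot(d):
    a=np.array(d['attitude'],float)
    return a if a.shape==(3,3) else R.from_rotvec(a).as_matrix()
def rays(d,uv):
    n=cv2.undistortPoints(np.array(uv,float).reshape(-1,1,2),K(d),np.array(d['distortion'],float)).reshape(-1,2)
    return np.c_[n,np.ones(len(n))]
def pts(d,uv):
    uv=np.array(uv); z=d['range_z'][uv[:,1].astype(int),uv[:,0].astype(int)]
    return (rays(d,uv)*z[:,None])@rot(d).T+np.array(d['eye'])
def onplane(d,uv,h):
    r=rays(d,uv)@rot(d).T; e=np.array(d['eye']); return e+r*((h-e[2])/r[:,2])[:,None]
E
python3 - <<'E'
from h import *
for n in('scene','top'):
    d=cam(n); save(d,n+'0.png',s=1.5)
    print(n,d['eye'],d['attitude'],d['fx'],d['cx'],d['cy'],d['distortion'])
    np.save(n+'0.npy',d,allow_pickle=True)
print(get_obs())
E
```

```text
scene [-545.33431931  957.92940217  708.70305713] [-1.07978872  2.01999954 -1.32276556] 482.0002423785955 250.91317080436303 190.3705541771365 [0.06093618 0.         0.         0.         0.        ]
top [ 450.74661569  223.33479405 1542.93964005] [-2.17773944  2.20745315 -0.09906717] 423.6593847525785 258.2621199955387 192.02350502780084 [-0.03309422  0.          0.          0.          0.        ]
{'t': 0.1, 'qpos': array([-1.22599562e+00,  4.23772247e-01,  1.63056334e+00,  3.94920589e-06,
        1.08859803e+00, -1.90148841e-02]), 'qvel': array([-4.88942613e-04, -2.33255303e-03, -7.12478614e-04, -3.68544015e-05,
       -2.35176190e-04, -8.43038288e-04]), 'joint_torque': array([-6.10705574e-04, -5.45614100e+01, -2.74323785e+01,  6.45227102e-02,
        1.87892216e-02, -5.08552466e-05]), 'ee_pos': array([ 222.24142309, -583.59287821,  187.39430983]), 'orientation': array([-3.08845604e+00, -5.68091341e-01,  3.36035366e-04]), 'ft_force': array([ 0.313124  ,  0.63950372, -0.3988322 ]), 'moment': array([ 0.0001866 , -0.00050535,  0.01593157]), 'width': 87.37607983409985}
```

View pics/top0.png

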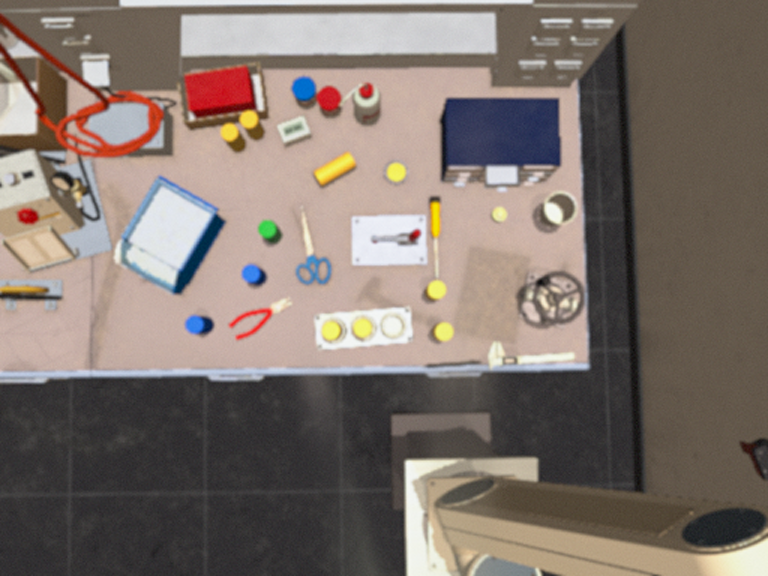

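View pics/scene0.png

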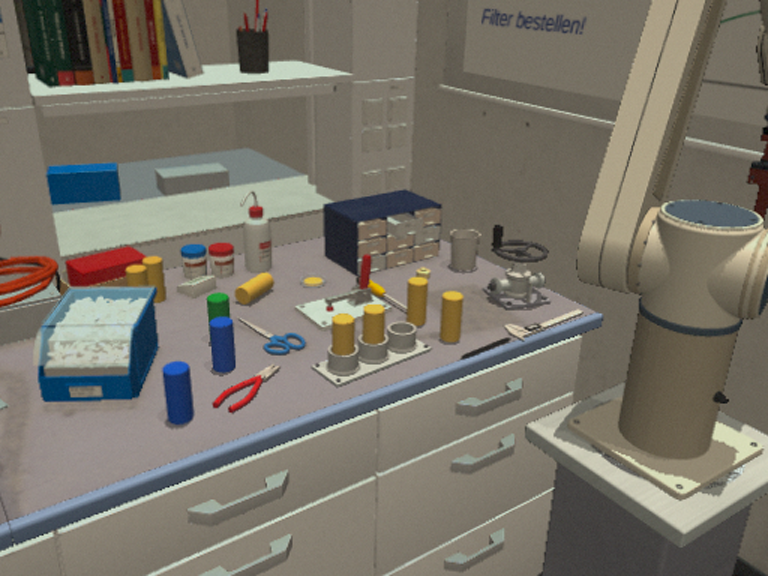

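The top view shows the magazine at (363,328), in 1.5x pixels, with its right-hand cup at (392,326) empty. There are two amber uprights at (436,290) and (444,331), between the magazine and the wheel at (551,299). Other amber items are at (230,133) and (249,120) (standing, back left), (335,168) (lying) and (396,172) (flat disc). None of those lies between magazine and valve, so the spares are the first two. In the scene view the handle is at about (497,235), on the far side of the wheel.

```bash
cat > m.py <<'E'
from h import *
d=np.load('top0.npy',allow_pickle=True).item()
s=np.load('scene0.npy',allow_pickle=True).item()
def cloud(d):
    v,u=np.mgrid[0:384,0:512]; uv=np.c_[u.ravel(),v.ravel()]
    return pts(d,uv).reshape(384,512,3)
for n,d in(('top',d),('scene',s)):
    P=cloud(d); hsv=cv2.cvtColor(d['pixels'],cv2.COLOR_RGB2HSV)
    m=cv2.inRange(hsv,(15,100,80),(35,255,255))
    k,l,st,c=cv2.connectedComponentsWithStats(m)
    for i in range(1,k):
        if st[i,4]<25: continue
        q=P[l==i]; zt=np.percentile(q[:,2],95); t=q[abs(q[:,2]-zt)<6]
        print(n,c[i].round(1),st[i,4],'ztop',zt.round(1),'mid',((t.min(0)+t.max(0))/2).round(1),'ext',np.ptp(t,axis=0).round(1))
    # wheel & handle by height
    X=P[...,0];Y=P[...,1];Z=P[...,2]
    w=(X>200)&(X<900)&(Y<-60)&(Y>-300)&(Z>108)&(Z<128)
    dark=d['pixels'].max(2)<110
    q=P[w&dark]
    if len(q)>20:
        (cx,cy),r=cv2.minEnclosingCircle(q[:,:2].astype(np.float32)); print('wheel',len(q),cx,cy,r, q[:,2].mean())
    for lo,hi in((135,165),(165,182)):
        q=P[(X>200)&(X<900)&(Y<-60)&(Y>-300)&(Z>lo)&(Z<hi)&dark]
        if len(q): print('handle',lo,len(q),np.median(q,0).round(1),((q.min(0)+q.max(0))/2).round(1),np.ptp(q,axis=0).round(1))
    # cups
    m=(Z>42)&(Z<53)&(X>200)&(X<450)&(Y<350)&(Y>0)
    k,l,st,c=cv2.connectedComponentsWithStats(m.astype(np.uint8))
    for i in range(1,k):
        if st[i,4]<15: continue
        q=P[l==i]; (cx,cy),r=cv2.minEnclosingCircle(q[:,:2].astype(np.float32)); print('rim',c[i].round(1),st[i,4],round(cx,1),round(cy,1),round(r,1),q[:,2].mean().round(1))
E
python3 m.py
python3 - <<'E'
from h import *
d=np.load('top0.npy',allow_pickle=True).item(); save(d,'c1.png',(200,120,400,260),4)
s=np.load('scene0.npy',allow_pickle=True).item(); save(s,'c2.png',(190,140,400,270),3.8)
E
```

```text
top [34.4 60.2] 377 ztop 127.4 mid [1049.8  989.2  127. ] ext [84.8  7.4 10.6]
top [157.7  84.7] 566 ztop 101.7 mid [938.1 537.8 100.7] ext [72.  84.6  9.9]
top [22.  92.9] 259 ztop 133.7 mid [ 926.7 1026.9  133.7] ext [33.1 90.7 11.5]
top [222.8 112.2] 341 ztop 46.4 mid [852.7 319.1  44.6] ext [62.5 93.6  8.4]
top [263.8 114.4] 123 ztop 12.3 mid [847.2 172.3  11.6] ext [37.9 40.7 10.5]
top [ 53.  125.5] 41 ztop 116.6 mid [802.2 902.8 114.3] ext [18.3  8.2  7.3]
top [290.  145.2] 168 ztop 26.8 mid [733.4  78.   25.7] ext [84.2 22.8  9.7]
top [ 32.4 143.4] 39 ztop 117.4 mid [732.9 966.  115.8] ext [13.8 45.1  8.4]
top [290.  193.2] 143 ztop 102.1 mid [549.4  87.  100.1] ext [37.7 37.7  8. ]
top [ 14.4 192.9] 138 ztop 116.4 mid [ 562.5 1044.6  115.5] ext [14.1 22.2  8.7]
top [241.3 218.4] 123 ztop 116.2 mid [466.3 255.3 115.4] ext [37.1 37.1 10.2]
top [220.7 220.1] 130 ztop 116.0 mid [460.6 326.1 114.5] ext [37.1 37.4  8.8]
top [294.8 220.7] 139 ztop 102.7 mid [455.3  72.  101. ] ext [34.1 37.7  8.4]
wheel 140 652.2265625 -151.60775756835938 182.7435760498047 120.7008576409595
handle 1
[... 1140 characters left out ...]
id [1013.4  688.2   55. ] ext [12.6  5.5  5.2]
scene [300.5 210.4] 431 ztop 97.1 mid [453.2  73.7  95.3] ext [43.2 40.   8.2]
scene [248.6 215.6] 349 ztop 111.7 mid [464.2 258.3 109.7] ext [39.1 40.8  7. ]
scene [228.4 222.6] 371 ztop 111.7 mid [460.  330.4 109.7] ext [42.8 37.8  6.8]
wheel 375 679.5950927734375 -154.03347778320312 217.65634155273438 116.90871532230759
handle 135 283 [ 849.4 -138.8  140.8] [ 722.4 -131.8  149.8] [352.7 142.3  29.2]
handle 165 21 [ 560.1 -145.3  167.9] [ 564.2 -146.9  168.7] [22.7 25.4  6.7]
rim [301.1 213.5] 35 442.7 78.3 16.5 47.6
rim [271.6 222.1] 20 448.5 187.8 18.8 45.6
rim [251.7 228.4] 43 448.6 258.8 24.0 46.5
rim [231.3 235.5] 65 446.6 326.2 23.0 46.8
```

View pics/c1.png

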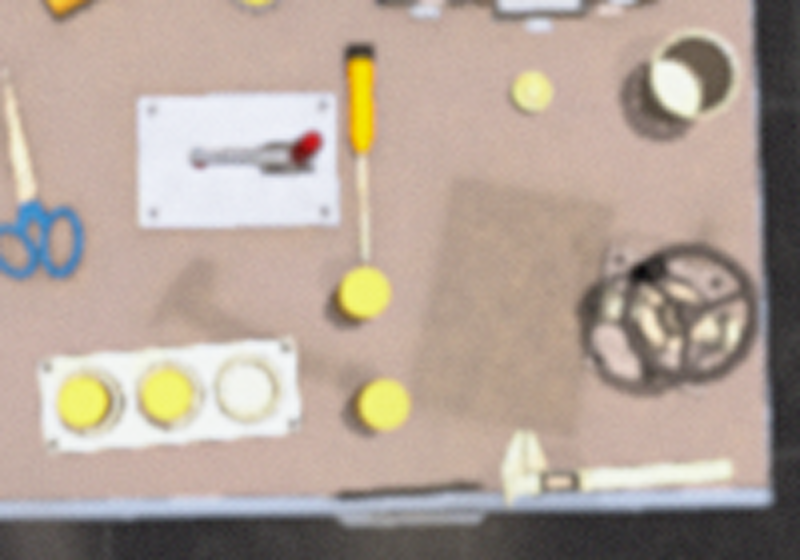

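View pics/c2.png

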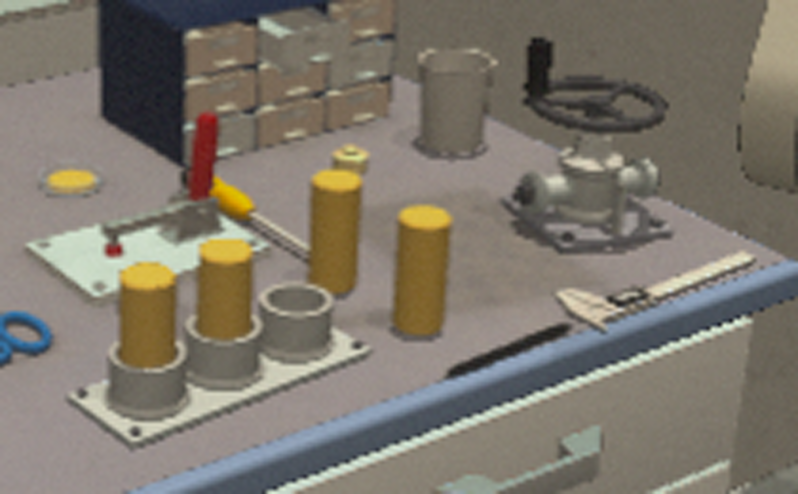

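The crops confirm both spares: back one at crop (363,292), front one at (383,405). I'll take the front one because it is clear of the screwdriver. The empty cup is at crop (248,388), and the handle at (650,268) is on the wheel centred near (690,314). I'll refine these by casting rays onto the known heights.

```bash
cat > m2.py <<'E'
from h import *
T=np.load('top0.npy',allow_pickle=True).item(); S=np.load('scene0.npy',allow_pickle=True).item()
# slug tops onto plane (top view), brighter top face only
hsv=cv2.cvtColor(T['pixels'],cv2.COLOR_RGB2HSV)
m=cv2.inRange(hsv,(15,100,150),(35,255,255)); k,l,st,c=cv2.connectedComponentsWithStats(m)
for x,y,h in((290,193,98),(295,221,98),(241,218,112),(221,220,112)):
    i=min(range(1,k),key=lambda j:np.hypot(c[j][0]-x,c[j][1]-y)); print('top slug',c[i].round(1),st[i,4],onplane(T,[c[i]],h)[0].round(1))
# scene: top faces bright/yellow
hs=cv2.cvtColor(S['pixels'],cv2.COLOR_RGB2HSV)
print('V', [int(hs[int(v),int(u),2]) for u,v in((278,187),(278,205),(301,197),(301,215))])
m=cv2.inRange(hs,(15,100,205),(35,255,255)); k,l,st,c=cv2.connectedComponentsWithStats(m)
for i in range(1,k):
    if st[i,4]>20 and 220<c[i][0]<310:
        for h in(98,112): print('scene slug',c[i].round(1),st[i,4],h,onplane(S,[c[i]],h)[0].round(1))
# cup: bright blob in top
p=T['pixels'].astype(int)
def patch(x0,y0,x1,y1): print('\n'.join(' '.join('%3d'%v for v in r) for r in p[y0:y1,x0:x1].mean(2).astype(int)))
patch(250,205,275,230)
# wheel: dark px radii fit
P=pts(T,np.c_[np.tile(np.arange(512),384),np.repeat(np.arange(384),512)]).reshape(384,512,3)
m=(P[...,2]>112)&(P[...,2]<134)&(P[...,0]>430)&(P[...,0]<660)&(P[...,1]<-80)&(P[...,1]>-280)
v,u=np.nonzero(m); q=onplane(T,np.c_[u,v],122)[:,:2]
from scipy.optimize import least_squares
f=lambda a:np.hypot(q[:,0]-a[0],q[:,1]-a[1])-52
r=least_squares(f,[540,-190],loss='soft_l1',f_scale=2); print('wheel top',len(q),r.x.round(1),np.median(abs(r.fun)).round(2))
P=pts(S,np.c_[np.tile(np.arange(512),384),np.repeat(np.arange(384),512)]).reshape(384,512,3)
m=(P[...,2]>108)&(P[...,2]<128)&(P[...,0]>430)&(P[...,0]<660)&(P[...,1]<-80)&(P[...,1]>-280)
q=P[m][:,:2]; r=least_squares(f,[540,-190],loss='soft_l1',f_scale=2); print('wheel scene',len(q),r.x.round(1),np.median(abs(r.fun)).round(2))
m=(P[...,2]>140)&(P[...,2]<185)&(P[...,0]>500)&(P[...,0]<660)&(P[...,1]<-80)&(P[...,1]>-280)
v,u=np.nonzero(m); print('handle scene',len(u),P[m].mean(0).round(1),(P[m].min(0)).round(1),P[m].max(0).round(1))
dk=(p.max(2)<45); v,u=np.nonzero(dk[175:200,350:375]); print('handle dark px',len(u),u.mean()+350,v.mean()+175,onplane(T,[[u.mean()+350,v.mean()+175]],173).round(1))
E
python3 m2.py
```

```text
top slug [290.5 192.9] 131 [551.7  87.1  98. ]
top slug [295.2 220.6] 132 [456.7  72.8  98. ]
top slug [241.3 218.4] 123 [466.5 256.2 112. ]
top slug [220.7 220.1] 130 [461.8 325.4 112. ]
V [219, 128, 219, 127]
scene slug [278.1 186.8] 45 98 [547.1  88.7  98. ]
scene slug [278.1 186.8] 45 112 [522.1 108.7 112. ]
scene slug [250.9 191. ] 30 98 [566.1 179.9  98. ]
scene slug [250.9 191. ] 30 112 [540.6 197.7 112. ]
scene slug [301.6 196.9] 51 98 [449.6  74.4  98. ]
scene slug [301.6 196.9] 51 112 [426.8  94.6 112. ]
scene slug [248.9 205.4] 65 98 [485.7 242.2  98. ]
scene slug [248.9 205.4] 65 112 [462.  258.6 112. ]
scene slug [228.3 212.1] 68 98 [480.9 315.6  98. ]
scene slug [228.3 212.1] 68 112 [457.4 330.3 112. ]
192 185 182 179 176 176 180 186 197 201 207 218 223 221 217 216 215 217 217 209 196 203 208 200 178
227 225 222 222 220 222 222 226 230 234 235 240 240 241 241 241 241 242 240 228 193 180 198 201 181
241 241 240 241 241 243 241 241 241 239 239 240 242 242 242 241 242 245 244 233 200 181 197 207 181
245 244 244 245 244 244 242 240 234 233 231 232 232 229 232 231 235 241 24
[... 1662 characters left out ...]
218 210 208 209 213 218 226 234 239 241 244 242 229 196 185 187
244 244 244 244 244 245 243 243 240 236 232 227 230 232 235 240 242 244 246 245 243 229 194 184 195
243 244 244 244 245 244 244 245 244 242 241 236 239 239 240 239 242 241 241 241 238 227 202 192 192
241 239 240 242 240 241 242 243 238 236 230 226 226 224 223 224 226 228 228 226 223 209 190 180 184
222 221 216 221 223 224 227 226 220 211 202 197 195 190 186 189 190 192 196 196 194 188 184 181 180
wheel top 425 [ 529.4 -187.2] 4.08
wheel scene 332 [ 523.5 -188.2] 4.54
handle scene 67 [ 557.7 -144.   157.5] [ 546.6 -160.4  140.1] [ 575.6 -134.1  172. ]
handle dark px 14 360.2142857142857 187.78571428571428 [[ 560.1 -134.4  173. ]]
```

```bash
cat >> h.py <<'E'
def to(x,y,z,yb=None):
    """shift in tool axes (cm) to world target and turn about tool z (deg) to put tool y at bearing yb"""
    o=get_obs(); M=R.from_rotvec(o['orientation']).as_matrix()
    s=M.T@(np.array([x,y,z])-o['ee_pos'])/10
    b=np.degrees(np.arctan2(M[1,1],M[0,1])); print('t',o['t'],'tcp',o['ee_pos'].round(1),'w',round(o['width'],1),'F',o['ft_force'].round(1),'ybear',b.round(2),'tilt',M[:,2].round(3),'j',o['qpos'].round(2))
    if yb is not None:
        a=np.radians(yb); s2=np.array([[np.cos(a-np.pi*-.5),np.cos(a),0],[np.sin(a+np.pi/2),np.sin(a),0],[0,0,-1]])
        print('turn tool z',-(((yb-b)+90)%180-90)); M=s2; s=M.T@(np.array([x,y,z])-o['ee_pos'])/10
        print('shift after turn',s.round(3))
    else: print('shift',s.round(3))
E
python3 - <<'E'
from h import *
T=np.load('top0.npy',allow_pickle=True).item()
print(onplane(T,[[261.2,217.2]],48))
to(455,73,230,0)
E
```

```text
[[470.57836283 187.32291703  48.        ]]
t 0.1 tcp [ 222.2 -583.6  187.4] w 87.4 F [ 0.3  0.6 -0.4] ybear -69.16 tilt [-0.     0.001 -1.   ] j [-1.23  0.42  1.63  0.    1.09 -0.02]
turn tool z -69.15500581275569
shift after turn [65.659 23.276 -4.261]
```

>>> play_rows(plan="8.78 0 0 -0.6 0 0 -9.88;8.78 0 0 -0.6 0 0 -9.88;8.78 0 0 -0.6 0 0 -9.88;8.78 0 0 -0.6 0 0 -9.88;8.78 0 0 -0.6 0 0 -9.88;8.78 0 0 -0.6 0 0 -9.88;8.78 0 0 -0.6 0 0 -9.88;8.78 5.05 1.79 0 0 0 0;8.78 5.05 1.79 0 0 0 0;8.78 5.05 1.79 0 0 0 0;8.78 5.05 1.79 0 0 0 0;8.78 5.05 1.79 0 0 0 0;8.78 5.05 1.79 0 0 0 0;8.78 5.05 1.79 0 0 0 0;8.78 5.05 1.79 0 0 0 0;8.78 5.05 1.79 0 0 0 0;8.78 5.05 1.79 0 0 0 0;8.78 5.05 1.79 0 0 0 0;8.78 5.05 1.79 0 0 0 0;8.78 5.05 1.79 0 0 0 0")

```text
t: 2.6
ee_pos: [455.2, 74.3, 230.0]
orientation: [2.221, 2.222, -0.0]
ft_force: [0.4, -0.4, 0.8]
width: 87.7
```

```bash
python3 -c "
from h import *
to(455,73,52,0)"
```

```text
t 2.6 tcp [455.2  74.3 230. ] w 87.7 F [ 0.4 -0.4  0.8] ybear 0.02 tilt [ 0. -0. -1.] j [ 0.14  0.12  1.94 -0.    1.08  0.14]
turn tool z 0.020577351871580163
shift after turn [-0.126 -0.023 17.802]
```

>>> play_rows(plan="8.78 0 0 1 0 0 10;8.78 0 0 1 0 0 10;8.78 0 0 1 0 0 10;8.78 0 0 1 0 0 10;8.78 0 0 1 0 0 10;8.78 0 0 1 0 0 10;8.78 0 0 1 0 0 10;8.78 0 0 1 0 0 10;8.78 0 0 1 0 0 10;8.78 0 0 2 0 0 0;8.78 0 0 2.2 0 0 0;8.78 0 0 2.2 0 0 0;8.78 0 0 2.2 0 0 0;8.78 0 0 0 0 0 0;4.5 0 0 0 0 0 0;4.0 0 0 0 0 0 0;4.0 0 0 0 0 0 0;4.0 0 0 0 0 0 0;4.0 0 0 0 0 0 0;4.0 0 0 0 0 0 0")

```text
t: 5.1
ee_pos: [455.3, 72.4, 54.2]
orientation: [3.142, 0.0, 0.001]
ft_force: [-0.9, -0.9, 2.4]
width: 41.2
```

```bash
python3 -c "
from h import *
to(455,73,52)"
```

```text
t 5.1 tcp [455.3  72.4  54.2] w 41.2 F [-0.9 -0.9  2.4] ybear -89.99 tilt [ 0. -0. -1.] j [ 0.13  0.41  2.07 -0.    0.66  1.7 ]
shift [-0.026 -0.063  0.224]
```

>>> play_rows(plan="8 0 0 0 0 0 0;8 0 0 0 0 0 0;8 0 0 0 0 0 0;8 0 0 0 0 0 -10;8 0 0 0 0 0 -10;8 0 0 0 0 0 -10;8 0 0 0 0 0 -10;8 0 0 0 0 0 -10;8 0 0 0 0 0 -10;8 0 0 0 0 0 -10;8 0 0 0 0 0 -10;8 0 0 0 0 0 -10;6 0 0 0 0 0 0;4 0 0 0 0 0 0;4 0 0 0 0 0 0;4 0 0 0 0 0 0;4 0 0 0 0 0 0;4 0 0 0 0 0 0")

```text
t: 7.35
ee_pos: [455.1, 72.4, 54.1]
orientation: [2.222, 2.221, 0.0]
ft_force: [0.1, 0.4, -0.9]
width: 41.9
```

```bash
python3 -c "
from h import *
to(470.5,185.5,140,0)"
```

```text
t 7.35 tcp [455.1  72.4  54.1] w 41.9 F [ 0.1  0.4 -0.9] ybear -0.01 tilt [ 0.  0. -1.] j [0.13 0.41 2.07 0.   0.66 0.13]
turn tool z -0.012954562934311298
shift after turn [11.305  1.539 -8.592]
```

>>> play_rows(plan="4 0 0 -2.5 0 0 0;4 0 0 -2.5 0 0 0;4 0 0 -1.5 0 0 0;4 2.8 0.36 0 0 0 0;4 2.8 0.36 0 0 0 0;4 2.8 0.36 0 0 0 0;4 2.8 0.36 0 0 0 0;4 0 0 0.6 0 0 0;4 0 0 0 0 0 0;4 0 0 0 0 0 0")

```text
t: 8.6
ee_pos: [469.0, 183.5, 112.8]
orientation: [-2.222, -2.22, 0.001]
ft_force: [-0.9, 0.0, -1.8]
width: 41.8
```

Run:
```python
from h import *
to(469.5,185,80,0)
s=cam('scene'); t=cam('top')
a=cv2.resize(s['pixels'][185:265,200:310,::-1],None,fx=5,fy=5,interpolation=cv2.INTER_CUBIC)
b=cv2.resize(t['pixels'][185:245,205:310,::-1],None,fx=5,fy=5,interpolation=cv2.INTER_CUBIC)
cv2.imwrite('pics/hov.png',a); np.save('hs.npy',s,allow_pickle=True)
```

```text
t 8.6 tcp [469.  183.5 112.8] w 41.8 F [-0.9  0.  -1.8] ybear -0.04 tilt [-0.001 -0.    -1.   ] j [ 0.35  0.36  1.95 -0.    0.84  0.35]
turn tool z -0.042769854765367654
shift after turn [0.145 0.046 3.283]
```

View pics/hov.png

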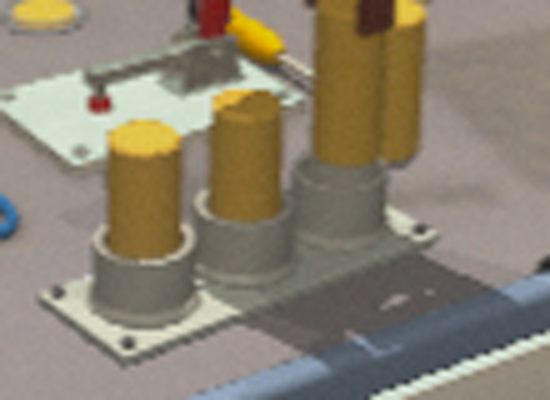

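The view shows the held slug just above the empty cup. The slug is about 313–382 px in the crop and the cup 293–386, so the slug is slightly to the right. I'll measure that offset from the bearings of the silhouettes.

Run:
```python
from h import *
s=np.load('hs.npy',allow_pickle=True).item()
p=s['pixels'].astype(float)
hsv=cv2.cvtColor(s['pixels'],cv2.COLOR_RGB2HSV)
e=np.array(s['eye'])
def brg(u,v):
    r=(rays(s,[[u,v]])@rot(s).T)[0]; return np.degrees(np.arctan2(r[1],r[0]))
def edges(row,u0,u1,ch):
    g=np.gradient(cv2.GaussianBlur(ch,(3,3),0)[row,u0:u1]); return g
sat=hsv[...,1].astype(float); gr=p.mean(2)
for r in range(206,216,3): print('sat',r,sat[r,258:290].astype(int))
for r in range(221,233,3): print('gray',r,gr[r,252:284].astype(int), 'sat',sat[r,252:284].astype(int))
print([brg(u,211) for u in(262.6,276.2)],[brg(u,225) for u in (258.6,277.2)], np.hypot(469-e[0],183.5-e[1]))
```

```text
sat 206 [ 39  42  42  31  71 161 171 175 171 163 164 173 170 173 168 172 167 164
 171 163 164 176 181 166 156 157  53  32  31  29  29  29]
sat 209 [ 29  29  27  31  70 156 166 166 178 168 167 173 164 167 168 165 165 165
 162 171 168 166 162 162 169 143  49  25  30  25  28  24]
sat 212 [ 28  27  27  32  86 160 159 163 171 163 171 169 167 171 163 161 161 160
 161 165 164 160 169 167 163 126  50  29  29  24  26  24]
sat 215 [ 21  21  24  29  75 162 168 167 167 173 167 164 169 165 169 172 154 157
 167 166 173 176 164 162 147  69  32  25  27  25  29  24]
gray 221 [ 90  87  80  79 122 135 107  89 104 116 105  95 100 103 104 105 108 108
 104 102 103 100 103 106  91 109 137 145 144 144 147 145] sat [163 159 173 152  47  21  27  38  37  33  34  38  34  43  34  34  35  35
  34  37  39  38  35  38  39  35  32  30  30  33  32  33]
gray 224 [ 93  90  78  78  90 103  95  87  93  96 101 101 104 106 102 106 104 105
 104 103 103  99  97  90  89 116 131 131 130 132 135 134] sat [158 158 173 158  78  34  42  33  36  30  31  33  37  36  35  36  34  32
  32  37  37  36  28  32  27  35  38  31  36  34  38  37]
gray 227 [ 90  88  79  83  98 105  90  90  96 100  99  99 101 104 108 106 105 107
 105 105  98  96  92  84  96 169 207 193 168 152 148 146] sat [158 156 168 127  63  32  32  32  39  29  36  36  37  34  34  40  36  34
  36  34  34  35  31  34  37  28  24  27  27  25  23  31]
gray 230 [105 100  98  99  91  87  87  92  99  96 102 102 103 107 108 104 104 104
 102  98  98  96  93  88  94  98 154 188 191 188 148  89] sat [38 34 36 34 39 36 36 36 38 35 37 31 35 34 34 37 37 35 33 32 34 35 36 30
 33 25 22 26 24 27 25 22]
[np.float64(-36.60099264706245), np.float64(-38.40129535856544)] [np.float64(-36.125594521793275), np.float64(-38.62084758716219)] 1276.1720143767575
```

Run:
```python
from h import *
s=np.load('scene0.npy',allow_pickle=True).item(); h=np.load('hs.npy',allow_pickle=True).item()
e=np.array(s['eye'])
def brg(u,v):
    r=(rays(s,[[u,v]])@rot(s).T)[0]; return np.degrees(np.arctan2(r[1],r[0]))
def cross(a,u0,lv,d):  # subpixel crossing
    u=u0
    while (a[u]-lv)*(a[u+d]-lv)>0: u+=d
    return u+d*(lv-a[u])/(a[u+d]-a[u])
sat=cv2.cvtColor(s['pixels'],cv2.COLOR_RGB2HSV)[...,1].astype(float)
for n,u0,rows in(('front',301,range(204,220,3)),('back',278,range(192,207,3)),('slugb',248,range(208,216,2)),('sluga',228,range(215,223,2))):
    b=[(brg(cross(sat[r],u0,95,-1),r)+brg(cross(sat[r],u0,95,1),r))/2 for r in rows]; w=[(brg(cross(sat[r],u0,95,-1),r)-brg(cross(sat[r],u0,95,1),r))/2 for r in rows]
    print(n,np.round(b,2),np.round(w,2),np.mean(b).round(3))
print('front true',np.degrees(np.arctan2(72.4-e[1],455.1-e[0])))
g=s['pixels'].astype(float).mean(2)
for r in range(214,234,2): print(r,g[r,254:284].astype(int))
hs=cv2.cvtColor(h['pixels'],cv2.COLOR_RGB2HSV)[...,1].astype(float)
print('held left',[round(brg(cross(hs[r],268,95,-1),r),2) for r in range(200,216,3)],'true axis',np.degrees(np.arctan2(183.5-e[1],469-e[0])))
```

```text
front [-41.59 -41.6  -41.6  -41.59 -41.59 -41.59] [0.87 0.88 0.86 0.87 0.86 0.87] -41.595
back [-38.51 -38.52 -38.51 -38.52 -38.52] [0.85 0.83 0.82 0.82 0.8 ] -38.52
slugb [-34.8  -34.76 -34.75 -34.76] [0.88 0.93 0.94 0.94] -34.768
sluga [-32.09 -32.07 -32.07 -32.06] [0.95 0.96 0.97 0.97] -32.074
front true -41.51348607499092
214 [ 80  77 105 134 145 146 145 148 148 145 153 156 155 159 155 150 131 110
  97  94  93  90  90  89  90  92  88  85  82 100]
216 [ 83  78 106 135 147 160 172 151 112  93  99 100 100 103 102 100 100  98
 110 138 178 159 111  95  87  90  88  82  96 129]
218 [ 80  77 107 136 172 175 123  86  91  95 100 102 101 101 101  99  98  99
  97  93  84 124 172 143  98 100 101 129 147 144]
220 [ 80  80 124 133 102 144 168 134 110 104 100 102 100 102 103 100  99  98
  93  97 111 161 166 133 133 140 141 143 144 143]
222 [ 81  79 130 135 104  90  90  93 115 157 180 170 150 144 142 141 154 177
 175 160 124  92  86 119 135 138 139 138 139 135]
224 [ 82  80 122 173 142  90  92  92  96  98 101 102 100  99 101 100 103  99
  99 100  95  91  90 113 126 126 124 128 128 128]
226 [ 81  81  99 162 143  92  95  95  97  98  99  97 100 103 104 104 101 100
 102  96  94  89  84 154 155 131 134 135 134 138]
228 [121 165 167 120  79  88  90  97  99  99 100 101 102 106 104 103 102 100
  99  92  93  85  78 138 189 202 202 182 149 145]
230 [ 98  97  95  85  90  92  91  93  96 100 100 100 103 106 102  97 100  96
  96  93  90  87 125 137 169 199 196 199 153  92]
232 [ 98  95  92  84  92  99 112 122 123 118 116 107 105 104 105 106 106 111
 118 120 122 128 123 169 198 199 201 199 200 201]
held left [np.float64(-36.51), np.float64(-36.47), np.float64(-36.54), np.float64(-36.55), np.float64(-36.54), np.float64(-36.57)] true axis -37.36120398224582
```

>>> play_rows(plan="4 0.17 0.1 0.3 0 0 0;4 0 0 0.3 0 0 0;4 0 0 0.3 0 0 0;4 0 0 0.3 0 0 0;4 0 0 0.3 0 0 0;4 0 0 0.2 0 0 0;4 0 0 0 0 0 0")

```text
t: 9.57
ee_pos: [470.4, 186.1, 95.9]
orientation: [-2.221, -2.221, 0.0]
ft_force: [0.6, -0.5, -1.6]
width: 41.4
```

>>> play_rows(plan="4 0 0 0.5 0 0 0;4 0 0 0.5 0 0 0;4 0 0 0.5 0 0 0;4 0 0 0.5 0 0 0;4 0 0 0.3 0 0 0;4 0 0 0.2 0 0 0;4 0 0 0 0 0 0")

```text
t: 10.45
ee_pos: [470.4, 186.1, 70.9]
orientation: [-2.221, -2.221, 0.0]
ft_force: [-0.3, 0.3, -2.0]
width: 41.6
```

>>> play_rows(plan="4 0 0 0.15 0 0 0;4 0 0 0.1 0 0 0;4 0 0 0.1 0 0 0;4 0 0 0 0 0 0")

```text
t: 10.95
ee_pos: [470.7, 186.2, 68.0]
orientation: [2.221, 2.221, 0.001]
ft_force: [-0.8, 0.1, 4.9]
width: 41.6
```

>>> play_rows(plan="7 0 0 0 0 0 0;7 0 0 0 0 0 0;7 0 0 0 0 0 0;7 0 0 -1 0 0 0;7 0 0 -2 0 0 0;7 0 0 -3 0 0 0;7 0 0 -4 0 0 0;7 0 0 -4 0 0 0;7 0 0 -3 0 0 0;7 -6 0.5 0 0 0 0;7 -6 0.5 0 0 0 0;7 -6 0.5 0 0 0 0")

```text
t: 12.45
ee_pos: [485.5, 4.6, 238.6]
orientation: [2.22, 2.222, 0.002]
ft_force: [0.9, 0.4, -0.5]
width: 69.9
```

```bash
cat > v.py <<'E'
from h import *
s=cam('scene'); t=cam('top')
a=cv2.resize(s['pixels'][140:260,190:390,::-1],None,fx=4,fy=4,interpolation=cv2.INTER_CUBIC)
cv2.imwrite('pics/seat.png',a)
import pickle; pickle.dump((s,t),open('st1.pkl','wb'))
to(562.5,-146.5,215,0)
P=pts(s,np.c_[np.tile(np.arange(512),384),np.repeat(np.arange(384),512)]).reshape(384,512,3)
sat=cv2.cvtColor(s['pixels'],cv2.COLOR_RGB2HSV)[...,1]
m=(sat>100)&(P[...,1]>160)&(P[...,1]<215)&(P[...,0]>430)&(P[...,0]<510)&(P[...,2]>50)
q=P[m]; print('new slug top',np.percentile(q[:,2],95),len(q))
# handle / wheel
p=s['pixels'].max(2)
m=(P[...,2]>140)&(P[...,2]<185)&(P[...,0]>500)&(P[...,0]<660)&(P[...,1]<-80)&(P[...,1]>-280)
v,u=np.nonzero(m); print('u',u.min(),u.max(),'v',v.min(),v.max())
print(p[150:180,322:372])
E
python3 v.py
```

```text
t 12.55 tcp [485.6   1.6 238.4] w 70.2 F [-0.4  0.4 -0.2] ybear -0.3 tilt [ 0.001 -0.001 -1.   ] j [-0.02  0.15  1.88 -0.    1.11 -0.01]
turn tool z -0.29878363974103195
shift after turn [-14.81    7.687   2.34 ]
new slug top 111.03838679895026 305
u 329 335 v 150 160
[[112 113 114 ... 113 116 112]
 [111 113 117 ... 115 115 115]
 [114 111 115 ... 111 112 114]
 ...
 [162 158 160 ... 111 114 116]
 [163 161 162 ... 115 110 114]
 [158 164 159 ... 112 113 113]]
```

View pics/seat.png

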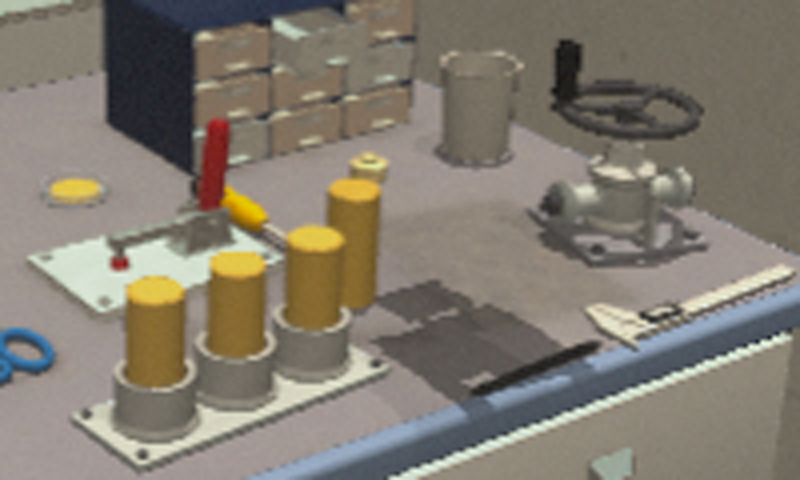

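The third slug now stands in the row at the same height as the loaded ones, at crop (315,235) with measured top 111 mm, so it is seated. The other spare at (355,190) is untouched. The handle is at (567,70), the wheel ellipse is centred near (627,110), and the post is at (652,225). Next I'll locate the wheel axis and handle.

Run:
```python
from h import *
import pickle; s,t=pickle.load(open('st1.pkl','rb'))
print(onplane(s,[[346.8,167.5]],117)[0].round(1),onplane(t,[[372.5,198.5]],122)[0].round(1),'post',onplane(s,[[353,191]],60)[0].round(1))
# scene: dark mask ellipse
g=s['pixels'].max(2); m=((g<85)).astype(np.uint8); m[:150]=0; m[178:]=0; m[:,:325]=0; m[:,368:]=0
cn=max(cv2.findContours(m,cv2.RETR_EXTERNAL,cv2.CHAIN_APPROX_NONE)[0],key=len)[:,0]
print('ext u',cn[:,0].min(),cn[:,0].max(),'v',cn[:,1].min(),cn[:,1].max())
q=onplane(s,cn[(cn[:,1]>162)|(cn[:,0]>338)],116)[:,:2].astype(np.float32)
from scipy.optimize import least_squares
r=least_squares(lambda a:np.hypot(*(q-a).T)-55,[527,-187],loss='soft_l1',f_scale=1.5); print('scene fit',len(q),r.x.round(1),abs(r.fun).mean().round(2))
hv=np.argwhere(m[150:160]>0); print('handle scene px',hv[:,1].mean(),hv[:,1].min(),hv[:,1].max())
for r_ in(151,154,157): print(g[r_,324:345])
h=s['eye']; rr=(rays(s,[[331.9,154]])@rot(s).T)[0]; print('handle ray brg',np.degrees(np.arctan2(rr[1],rr[0])))
g=t['pixels'].max(2); c=g[172:222,340:395].astype(int)
cv2.imwrite('pics/w.png',cv2.resize(t['pixels'][172:225,335:400,::-1],None,fx=10,fy=10,interpolation=cv2.INTER_CUBIC))
```

```text
[ 519.5 -181.   117. ] [ 527.3 -188.5  122. ] post [ 456.7 -155.1   60. ]
ext u 328 365 v 150 174
scene fit 103 [ 525. -180.] 9.06
handle scene px 331.828125 329 335
[117 114 112 115 106  81  33  42  43  42  37  76 112 117 113 112 114 115
 114 115 113]
[114 113 115 114  89  30  28  32  30  29  26  77 116 114 116 114 117 115
 117 113 113]
[112 113 115 113  90  33  33  33  32  38  44  88 114 116 116 112 114 113
 114 116 114]
handle ray brg -44.95653272898541
```

View pics/w.png

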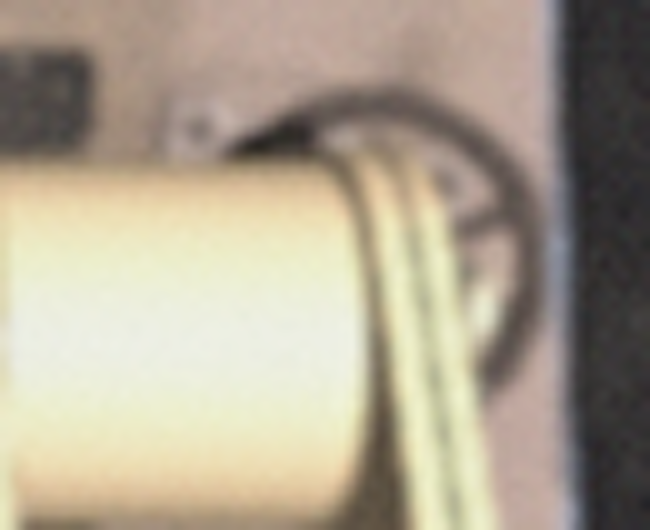

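>>> play_rows(plan="7 -4 2 0 0 0 -0.3;7 -4 2 0.5 0 0 0;7 -4 2 0.8 0 0 0;7 -2.85 1.95 1 0 0 0;7 0 0 0 0 0 0;7 0 0 0 0 0 0")

```text
t: 13.3
ee_pos: [565.1, -141.0, 214.7]
orientation: [-2.215, -2.227, 0.0]
ft_force: [-0.2, -0.1, 0.1]
width: 69.9
```

Run:
```python
from h import *
to(564.5,-147.3,131)
s=cam('scene'); save(s,'h1.png',(300,100,400,200),6)
```

```text
t 13.3 tcp [ 565.1 -141.   214.7] w 69.9 F [-0.2 -0.1  0.1] ybear 0.32 tilt [-0.001  0.001 -1.   ] j [-0.27  0.33  1.7   0.    1.11 -0.27]
shift [-0.631 -0.06   8.373]
```

View pics/h1.png

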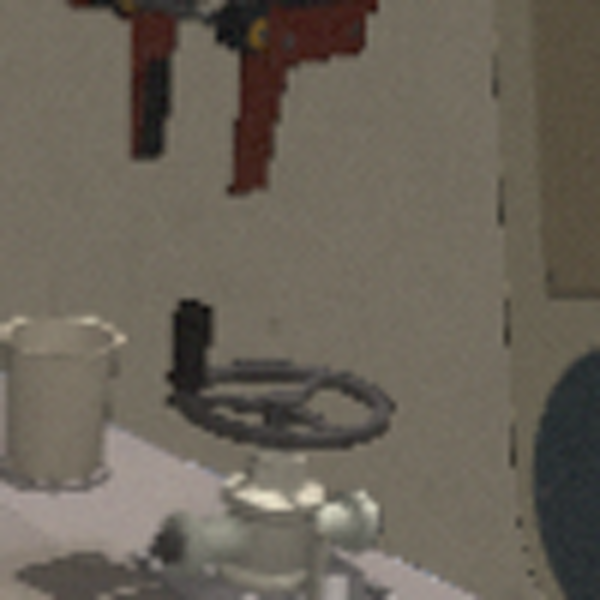

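The fingers straddle the handle from above: fingers at crop x≈150 and 250, handle at x=192. I'll check the bearing before going down.

Run:
```python
from h import *
s=cam('scene')
e=np.array(s['eye'])
def brg(u,v):
    r=(rays(s,[[u,v]])@rot(s).T)[0]; return np.degrees(np.arctan2(r[1],r[0]))
print('fingers',brg(333.4,128),brg(333.4,120),'handle',brg(331.9,154),brg(331.9,158))
X=np.array([[565.1,-141,214.7],[564.5,-147.3,160],[565.1,-141,160],[526,-185,122]])
uv,_=cv2.projectPoints((X-e)@rot(s),np.zeros(3),np.zeros(3),K(s),np.array(s['distortion'],float)); print(uv[:,0].round(1))
to(564.5,-147.3,131)
g=s['pixels'].max(2)
for r in(118,122,126,129): print(r,g[r,318:350])
```

```text
fingers -44.83841007301983 -44.748236802673134 handle -44.95653272898541 -45.00297275186222
[[331.3 138.2]
 [331.3 153.4]
 [329.8 153.7]
 [346.4 165.3]]
t 13.4 tcp [ 565.2 -140.8  215.1] w 70.0 F [-0.3 -1.5  0.7] ybear 0.37 tilt [ 0.  0. -1.] j [-0.26  0.33  1.7   0.    1.11 -0.27]
shift [-0.648 -0.078  8.409]
118 [115 114 114  96  60  54  32  34  33  35  75 112 115 117 116 116 115 113
 115 112 113 103  66  64  67  67  61  59  71 115 112 113]
122 [112 112 112  99  59  47  30  34  28  74 115 114 113 117 114 115 116 116
 117 113 100  52  65  66  66  62  62  79 115 113 113 117]
126 [113 115 111 105  81  68  66  68  90 116 112 116 115 112 112 115 115 113
 113 117 102  61  63  63  66  67  63  86 112 112 112 112]
129 [110 113 113 113 111 114 116 113 116 110 112 113 114 113 117 114 112 115
 114 109  89  62  64  66  63  66  83 116 112 111 110 115]
```

>>> play_rows(plan="7 -0.65 -0.07 0.5 0 0 0.35;7 0 0 2 0 0 0;7 0 0 2.5 0 0 0;7 0 0 2 0 0 0;7 0 0 1.4 0 0 0;5 0 0 0 0 0 0;3 0 0 0 0 0 0;1.8 0 0 0 0 0 0;1.8 0 0 0 0 0 0;1.8 0 0 0 0 0 0;1.8 0 0 0 0 0 0")

```text
t: 14.78
ee_pos: [564.7, -148.7, 130.8]
orientation: [2.222, 2.221, -0.001]
ft_force: [-1.8, -1.2, 2.2]
width: 19.4
```

Run:
```python
from h import *
to(526,-185,131,0)
s=cam('scene'); save(s,'h2.png',(300,100,400,200),6)
```

```text
t 14.775 tcp [ 564.7 -148.7  130.8] w 19.4 F [-1.8 -1.2  2.2] ybear -0.04 tilt [-0. -0. -1.] j [-0.28  0.44  1.76 -0.    0.94 -0.28]
turn tool z -0.037897966687523876
shift after turn [-3.628 -3.874 -0.018]
```

View pics/h2.png

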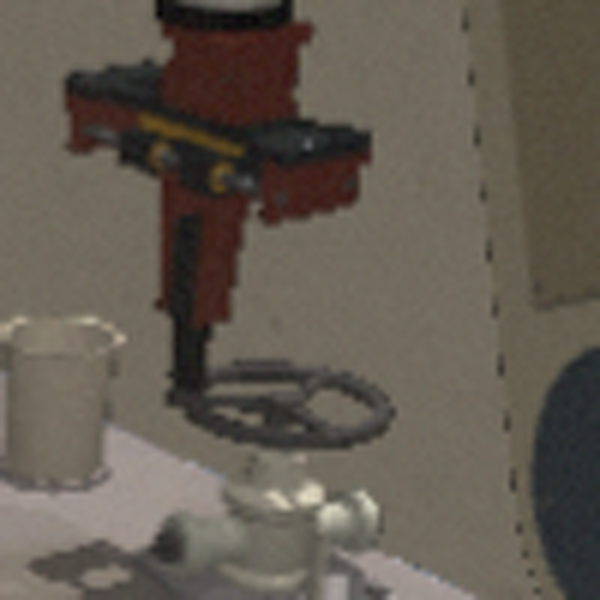

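Run:
```python
from h import *
s=cam('scene'); t=cam('top')
e=np.array(s['eye'])
v,u=np.mgrid[100:180,315:365]; uv=np.c_[u.ravel(),v.ravel()]; P=pts(s,uv).reshape(80,50,3); C=s['pixels'][100:180,315:365].astype(int)
red=(C[...,0]>C[...,2]*1.6)&(C[...,0]-C[...,2]>20)
v,u=np.nonzero(red); print('red lowest row',v.max()+100,'z',P[red][:,2].min())
for r in range(138,172,2):
    k=range(12,24,1); print(r,[tuple(P[r-100,c].round(0).astype(int)) for c in(13,15,17,19,22)])
X=np.array([[564.7,-148.7,130.8],[554,-148.7,130.8],[554,-148.7,165]])
uv,_=cv2.projectPoints((X-e)@rot(s),np.zeros(3),np.zeros(3),K(s),np.array(s['distortion'],float)); print(uv[:,0].round(1))
```

```text
red lowest row 154 z 162.2393809754218
138 [(np.int64(579), np.int64(-139), np.int64(212)), (np.int64(575), np.int64(-144), np.int64(212)), (np.int64(574), np.int64(-153), np.int64(211)), (np.int64(550), np.int64(-138), np.int64(220)), (np.int64(540), np.int64(-142), np.int64(222))]
140 [(np.int64(574), np.int64(-135), np.int64(207)), (np.int64(574), np.int64(-144), np.int64(205)), (np.int64(576), np.int64(-156), np.int64(203)), (np.int64(551), np.int64(-140), np.int64(213)), (np.int64(539), np.int64(-142), np.int64(215))]
142 [(np.int64(571), np.int64(-134), np.int64(201)), (np.int64(574), np.int64(-146), np.int64(198)), (np.int64(573), np.int64(-154), np.int64(197)), (np.int64(545), np.int64(-135), np.int64(208)), (np.int64(543), np.int64(-147), np.int64(206))]
144 [(np.int64(573), np.int64(-136), np.int64(193)), (np.int64(571), np.int64(-143), np.int64(192)), (np.int64(573), np.int64(-155), np.int64(190)), (np.int64(551), np.int64(-142), np.int64(198)), (np.int64(540), np.int64(-145), np.int64(201))]
146 [(np.int64(574), np.int64(-138), np.int64(185)), (np.int64(574), np.int64(-14
[... 2479 characters left out ...]
t64(118)), (np.int64(549), np.int64(-140), np.int64(121)), (np.int64(552), np.int64(-153), np.int64(117)), (np.int64(552), np.int64(-167), np.int64(114))]
168 [(np.int64(1173), np.int64(-739), np.int64(-220)), (np.int64(1165), np.int64(-745), np.int64(-218)), (np.int64(545), np.int64(-137), np.int64(116)), (np.int64(536), np.int64(-138), np.int64(119)), (np.int64(1103), np.int64(-734), np.int64(-195))]
170 [(np.int64(1177), np.int64(-744), np.int64(-233)), (np.int64(1159), np.int64(-741), np.int64(-227)), (np.int64(542), np.int64(-135), np.int64(110)), (np.int64(525), np.int64(-127), np.int64(118)), (np.int64(514), np.int64(-130), np.int64(121))]
[[330.8 161.4]
 [333.  162.4]
 [333.9 152.8]]
```

The depth points show the visible fingers ending at about z = 163, roughly 32 mm above the reported TCP, so I only hold the top of the handle. I'll open a little and feel my way down, watching the force. The view also shows the fingers around the handle's upper part, at crop (190,320).

>>> play_rows(plan="4 0 0 0 0 0 0;4 0 0 0 0 0 0;4 0 0 0 0 0 0;4 0 0 0.3 0 0 0;4 0 0 0.3 0 0 0;4 0 0 0.2 0 0 0;4 0 0 0.15 0 0 0;4 0 0 0.15 0 0 0;4 0 0 0 0 0 0")

```text
t: 16.05
ee_pos: [564.8, -148.5, 119.5]
orientation: [-2.222, -2.22, 0.0]
ft_force: [-0.5, -0.5, -0.1]
width: 40.2
```

>>> play_rows(plan="3 0 0 0 0 0 0;2.5 0 0 0 0 0 0;1.8 0 0 0 0 0 0;1.8 0 0 0 0 0 0;1.8 0 0 0 0 0 0;1.8 0 0 0 0 0 0")

```text
t: 16.8
ee_pos: [564.8, -148.6, 119.6]
orientation: [-2.222, -2.22, 0.0]
ft_force: [-1.7, -0.3, 2.1]
width: 21.0
```

Run:
```python
from h import *
to(526,-185,119.5,0)
s=cam('scene'); save(s,'h3.png',(310,120,380,190),8)
```

```text
t 16.8 tcp [ 564.8 -148.6  119.6] w 21.0 F [-1.7 -0.3  2.1] ybear -0.05 tilt [-0. -0. -1.] j [-0.28  0.45  1.77 -0.    0.92 -0.28]
turn tool z -0.04799386471918865
shift after turn [-3.639 -3.88   0.013]
```

View pics/h3.png

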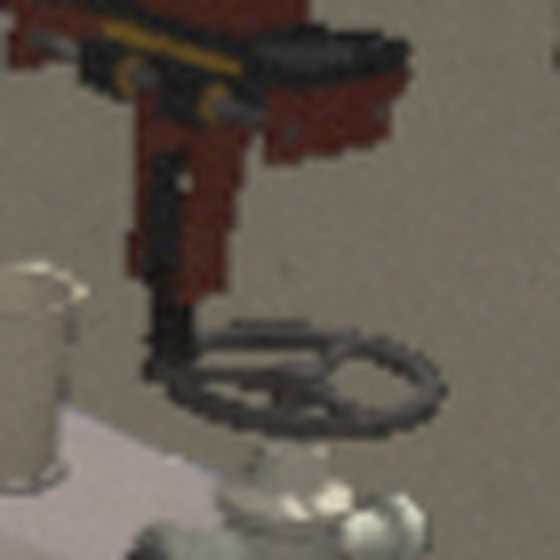

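Width is now 21 mm with the deeper overlap and there is no contact with the wheel, so the real tips are higher than reported. I'll go 16 mm deeper for a solid hold.

>>> play_rows(plan="4 0 0 0 0 0 0;4 0 0 0 0 0 0;4 0 0 0.3 0 0 0;4 0 0 0.4 0 0 0;4 0 0 0.4 0 0 0;4 0 0 0.3 0 0 0;4 0 0 0.2 0 0 0;2.5 0 0 0 0 0 0;1.8 0 0 0 0 0 0;1.8 0 0 0 0 0 0;1.8 0 0 0 0 0 0;1.8 0 0 0 0 0 0")

```text
t: 18.35
ee_pos: [564.9, -148.6, 103.7]
orientation: [2.222, 2.22, -0.0]
ft_force: [-0.8, -0.1, 0.8]
width: 21.3
```

```bash
cat > circ.py <<'E'
from h import *
import sys
# deltas (tool x = world y, tool y = world x) for a circle about c from bearing a, step da deg, n rows
def rows(a,da,n,r=55):
    b=np.radians(a+da*np.arange(n+1)); d=np.diff(r*np.c_[np.cos(b),np.sin(b)],axis=0)/10
    for x,y in d: print(f'{y:.2f} {x:.2f}',end='; ')
    print()
E
python3 - <<'E'
from circ import *
to(526,-185,100,0)
a=np.degrees(np.arctan2(-148.6+185,564.8-526)); print(a,np.hypot(38.8,36.4))
rows(43,-10,8)
E
```

```text
t 18.35 tcp [ 564.9 -148.6  103.7] w 21.3 F [-0.8 -0.1  0.8] ybear -0.04 tilt [ 0. -0. -1.] j [-0.28  0.47  1.78 -0.    0.89 -0.28]
turn tool z -0.04459558442719924
shift after turn [-3.639 -3.89   0.367]
43.17203175569504 53.20150373814634
-0.76 0.59; -0.85 0.45; -0.91 0.30; -0.95 0.13; -0.96 -0.03; -0.94 -0.20; -0.89 -0.36; -0.81 -0.51;
```

>>> play_rows(plan="1.8 -0.76 0.59 0 0 0 0;1.8 -0.85 0.45 0 0 0 0;1.8 -0.91 0.30 0 0 0 0;1.8 -0.95 0.13 0 0 0 0;1.8 -0.96 -0.03 0 0 0 0;1.8 -0.94 -0.20 0 0 0 0;1.8 -0.89 -0.36 0 0 0 0;1.8 -0.81 -0.51 0 0 0 0;1.8 0 0 0 0 0 0")

```text
t: 19.48
ee_pos: [572.7, -223.1, 103.9]
orientation: [2.216, 2.214, 0.003]
ft_force: [11.0, -11.0, -10.6]
width: 21.4
```

Run:
```python
from circ import *
to(526,-185,100,0)
s=cam('scene'); e=np.array(s['eye'])
g=s['pixels'].max(2).astype(int)
print(get_obs()['moment'])
o=get_obs()['ee_pos']; print('bearing',np.degrees(np.arctan2(o[1]+185,o[0]-526)),np.hypot(o[1]+185,o[0]-526))
v,u=np.mgrid[140:180,315:375]; P=pts(s,np.c_[u.ravel(),v.ravel()]).reshape(40,60,3); C=s['pixels'][140:180,315:375]
X=np.array([[o[0],o[1],150],[o[0],o[1],123]])
uv,_=cv2.projectPoints((X-e)@rot(s),np.zeros(3),np.zeros(3),K(s),np.array(s['distortion'],float)); print(uv[:,0].round(1))
save(s,'h4.png',(310,120,380,190),8)
rows(-37,-10,12)
```

```text
t 19.475 tcp [ 572.7 -223.1  103.9] w 21.4 F [ 11.  -11.  -10.6] ybear -0.06 tilt [ 0.008 -0.005 -1.   ] j [-0.39  0.51  1.72 -0.    0.91 -0.39]
turn tool z -0.06119389755158977
shift after turn [ 3.806 -4.667  0.391]
[-1.83653718 -1.95353203 -0.04424553]
bearing -39.164150945100474 60.19894835574449
[[345.5 151.6]
 [344.8 158.9]]
-0.71 -0.64; -0.59 -0.76; -0.45 -0.85; -0.30 -0.91; -0.13 -0.95; 0.03 -0.96; 0.20 -0.94; 0.36 -0.89; 0.51 -0.81; 0.64 -0.71; 0.76 -0.59; 0.85 -0.45;
```

View pics/h4.png

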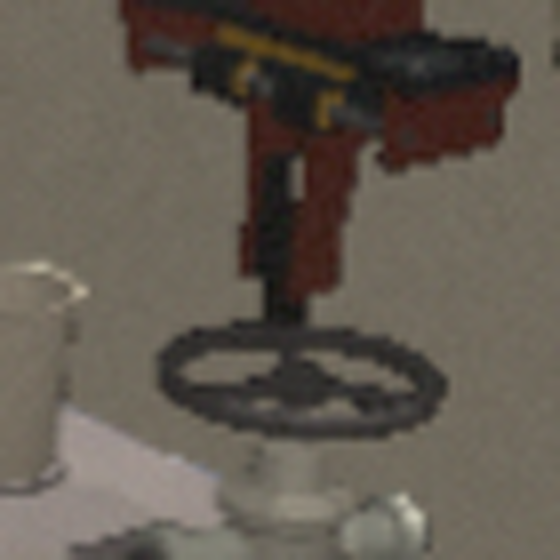

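The handle followed the hand, now at crop (285,310), and the outward force shows the axis lies about 5 mm further out. A two-point circle with radius 55 puts it at (528.7, −190.1). I'll shift the command onto that circle and carry on.

>>> play_rows(plan="1.8 -1.09 -0.24 0 0 0 0;1.8 -0.59 -0.76 0 0 0 0;1.8 -0.45 -0.85 0 0 0 0;1.8 -0.30 -0.91 0 0 0 0;1.8 -0.13 -0.95 0 0 0 0;1.8 0.03 -0.96 0 0 0 0;1.8 0.20 -0.94 0 0 0 0;1.8 0.36 -0.89 0 0 0 0;1.8 0 0 0 0 0 0")

```text
t: 20.65
ee_pos: [502.3, -238.4, 103.7]
orientation: [-2.221, -2.22, 0.001]
ft_force: [-1.4, 2.0, 2.7]
width: 21.1
```

```bash
cat > st.py <<'E'
from circ import *
c=np.array([528.7,-190.1]); o=get_obs(); d=o['ee_pos'][:2]-c
print('b',np.degrees(np.arctan2(d[1],d[0])).round(2),'r',np.hypot(*d).round(2),o['ee_pos'].round(1),'F',o['ft_force'].round(1),'w',o['width'].round(1),'t',o['t'])
E
python3 st.py
```

```text
Traceback (most recent call last):
  File "st.py", line 3, in <module>
    print('b',np.degrees(np.arctan2(d[1],d[0])).round(2),'r',np.hypot(*d).round(2),o['ee_pos'].round(1),'F',o['ft_force'].round(1),'w',o['width'].round(1),'t',o['t'])
                                                                                                                                       ^^^^^^^^^^^^^^^^
AttributeError: 'float' object has no attribute 'round'
```

>>> play_rows(plan="1.8 0.51 -0.81 0 0 0 0;1.8 0.64 -0.71 0 0 0 0;1.8 0.76 -0.59 0 0 0 0;1.8 0.85 -0.45 0 0 0 0;1.8 0.91 -0.30 0 0 0 0;1.8 0.95 -0.13 0 0 0 0;1.8 0 0 0 0 0 0")

```text
t: 21.52
ee_pos: [473.6, -191.6, 103.6]
orientation: [-2.221, -2.221, -0.001]
ft_force: [1.5, 1.5, 2.4]
width: 21.1
```

```bash
sed -i "s/o\['width'\].round(1)/round(o['width'],1)/" st.py; python3 st.py
```

```text
b -178.46 r 55.07 [ 473.6 -191.6  103.6] F [1.5 1.5 2.4] w 21.1 t 21.525
```

Still tracking on r = 55 at about 2 N. Next I go slowly toward the stop.

>>> play_rows(plan="1.8 0.95 0.03 0 0 0 0;1.8 0.94 0.20 0 0 0 0;1.8 0 0 0 0 0 0")

```text
t: 21.9
ee_pos: [475.3, -175.4, 103.6]
orientation: [2.219, 2.222, -0.006]
ft_force: [-3.5, -13.9, 2.7]
width: 21.1
```

```bash
python3 st.py
```

```text
b 164.64 r 55.33 [ 475.3 -175.4  103.6] F [ -3.5 -13.9   2.7] w 21.1 t 21.9
```

>>> play_rows(plan="1.8 0.3 0.08 0 0 0 0;1.8 0 0 0 0 0 0")

```text
t: 22.15
ee_pos: [475.4, -175.0, 103.6]
orientation: [2.217, 2.221, -0.011]
ft_force: [-8.2, -28.5, 1.7]
width: 20.9
```

```bash
python3 st.py
python3 - <<'E'
from h import *
s=cam('scene'); save(s,'h5.png',(310,120,380,190),8)
E
```

```text
b 164.17 r 55.36 [ 475.4 -175.   103.6] F [ -8.2 -28.5   1.7] w 20.9 t 22.15
```

View pics/h5.png

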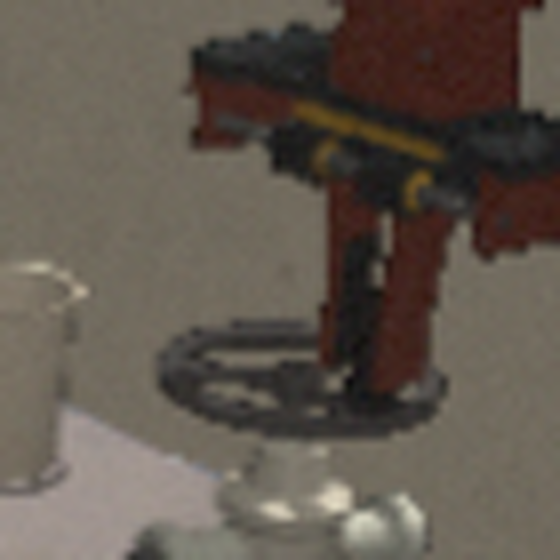

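The force rose to 29 N while the hand moved only 0.4 mm, so the wheel is closed against its stop, with the TCP at bearing about 164.5°. The travel of 239° (4.17 rad) fits the stated 2.0–5.5. The view shows the handle in the fingers on the post's side at crop (360,370). Now I back off two turns.

Run:
```python
from circ import *
rows(174.5,10,18); rows(354.5,10,18)
```

```text
-0.96 -0.01; -0.95 0.16; -0.90 0.32; -0.83 0.47; -0.74 0.61; -0.62 0.73; -0.49 0.83; -0.34 0.90; -0.17 0.94; -0.01 0.96; 0.16 0.95; 0.32 0.90; 0.47 0.83; 0.61 0.74; 0.73 0.62; 0.83 0.49; 0.90 0.34; 0.94 0.17; 
0.96 0.01; 0.95 -0.16; 0.90 -0.32; 0.83 -0.47; 0.74 -0.61; 0.62 -0.73; 0.49 -0.83; 0.34 -0.90; 0.17 -0.94; 0.01 -0.96; -0.16 -0.95; -0.32 -0.90; -0.47 -0.83; -0.61 -0.74; -0.73 -0.62; -0.83 -0.49; -0.90 -0.34; -0.94 -0.17;
```

>>> play_rows(plan="1.8 -1.38 -0.30 0 0 0 0;1.8 -0.96 -0.01 0 0 0 0;1.8 -0.95 0.16 0 0 0 0;1.8 -0.90 0.32 0 0 0 0;1.8 -0.83 0.47 0 0 0 0;1.8 -0.74 0.61 0 0 0 0;1.8 -0.62 0.73 0 0 0 0;1.8 -0.49 0.83 0 0 0 0;1.8 -0.34 0.90 0 0 0 0;1.8 -0.17 0.94 0 0 0 0;1.8 0 0 0 0 0 0")

```text
t: 23.58
ee_pos: [523.7, -243.9, 103.6]
orientation: [-2.221, -2.22, -0.001]
ft_force: [1.8, 6.0, 6.5]
width: 21.0
```

```bash
python3 st.py
```

```text
b -95.29 r 54.02 [ 523.7 -243.9  103.6] F [1.8 6.  6.5] w 21.0 t 23.575
```

>>> play_rows(plan="1.8 -0.01 0.96 0 0 0 0;1.8 0.16 0.95 0 0 0 0;1.8 0.32 0.90 0 0 0 0;1.8 0.47 0.83 0 0 0 0;1.8 0.61 0.74 0 0 0 0;1.8 0.73 0.62 0 0 0 0;1.8 0.83 0.49 0 0 0 0;1.8 0.90 0.34 0 0 0 0;1.8 0.94 0.17 0 0 0 0;1.8 0.96 0.01 0 0 0 0;1.8 0.95 -0.16 0 0 0 0;1.8 0.90 -0.32 0 0 0 0;1.8 0.83 -0.47 0 0 0 0;1.8 0.74 -0.61 0 0 0 0;1.8 0.62 -0.73 0 0 0 0;1.8 0.49 -0.83 0 0 0 0;1.8 0.34 -0.90 0 0 0 0;1.8 0.17 -0.94 0 0 0 0;1.8 0 0 0 0 0 0")

```text
t: 25.95
ee_pos: [531.5, -134.1, 103.5]
orientation: [-2.22, -2.218, 0.002]
ft_force: [-0.9, 4.4, 7.9]
width: 21.4
```

```bash
python3 st.py
```

```text
b 87.18 r 56.09 [ 531.5 -134.1  103.5] F [-0.9  4.4  7.9] w 21.4 t 25.95
```

>>> play_rows(plan="1.8 0.01 -0.96 0 0 0 0;1.8 -0.16 -0.95 0 0 0 0;1.8 -0.32 -0.90 0 0 0 0;1.8 -0.47 -0.83 0 0 0 0;1.8 -0.61 -0.74 0 0 0 0;1.8 -0.73 -0.62 0 0 0 0;1.8 -0.83 -0.49 0 0 0 0;1.8 -0.90 -0.34 0 0 0 0;1.8 -0.94 -0.17 0 0 0 0;1.8 -0.96 -0.01 0 0 0 0;1.8 -0.95 0.16 0 0 0 0;1.8 -0.90 0.32 0 0 0 0;1.8 -0.83 0.47 0 0 0 0;1.8 -0.74 0.61 0 0 0 0;1.8 -0.62 0.73 0 0 0 0;1.8 -0.49 0.83 0 0 0 0;1.8 -0.34 0.90 0 0 0 0;1.8 -0.17 0.94 0 0 0 0;1.8 0 0 0 0 0 0")

```text
t: 28.32
ee_pos: [523.3, -243.9, 103.6]
orientation: [-2.221, -2.219, -0.001]
ft_force: [1.7, 6.1, 8.3]
width: 21.4
```

```bash
python3 st.py
```

```text
b -95.69 r 54.03 [ 523.3 -243.9  103.6] F [1.7 6.1 8.3] w 21.4 t 28.325
```

>>> play_rows(plan="1.8 -0.01 0.96 0 0 0 0;1.8 0.16 0.95 0 0 0 0;1.8 0.32 0.90 0 0 0 0;1.8 0.47 0.83 0 0 0 0;1.8 0.61 0.74 0 0 0 0;1.8 0.73 0.62 0 0 0 0;1.8 0.83 0.49 0 0 0 0;1.8 0.90 0.34 0 0 0 0;1.8 0.94 0.17 0 0 0 0;1.8 0.96 0.01 0 0 0 0;1.8 0.95 -0.16 0 0 0 0;1.8 0.90 -0.32 0 0 0 0;1.8 0.83 -0.47 0 0 0 0;1.8 0.74 -0.61 0 0 0 0;1.8 0.62 -0.73 0 0 0 0;1.8 0.49 -0.83 0 0 0 0;1.8 0.34 -0.90 0 0 0 0;1.8 0.17 -0.94 0 0 0 0;1.8 0 0 0 0 0 0")

```text
t: 30.7
ee_pos: [531.4, -134.0, 103.6]
orientation: [-2.22, -2.218, 0.002]
ft_force: [-0.8, 3.0, 9.0]
width: 21.1
```

>>> play_rows(plan="1.8 0.01 -0.96 0 0 0 0;1.8 -0.16 -0.95 0 0 0 0;1.8 -0.32 -0.90 0 0 0 0;1.8 -0.47 -0.83 0 0 0 0;1.8 -0.61 -0.74 0 0 0 0;1.8 -0.73 -0.62 0 0 0 0;1.8 -0.83 -0.49 0 0 0 0;1.8 -0.90 -0.34 0 0 0 0;1.8 0 0 0 0 0 0;1.8 0 0 0 0 0 0")

```text
t: 31.95
ee_pos: [475.3, -175.5, 103.6]
orientation: [-2.223, -2.22, 0.001]
ft_force: [1.4, -1.8, 5.7]
width: 21.4
```

```bash
python3 st.py
python3 - <<'E'
from h import *
print(get_obs()['qvel'].round(3))
s=cam('scene'); save(s,'h6.png',(220,120,390,250),4.6)
P=pts(s,np.c_[np.tile(np.arange(512),384),np.repeat(np.arange(384),512)]).reshape(384,512,3)
sat=cv2.cvtColor(s['pixels'],cv2.COLOR_RGB2HSV)[...,1]
for n,x,y in(('c',470,186),('b',465,257),('a',460,328),('spare',549,88)):
    q=P[(sat>100)&(abs(P[...,0]-x)<30)&(abs(P[...,1]-y)<30)&(P[...,2]>50)]; zt=np.percentile(q[:,2],95); k=q[q[:,2]>zt-6]
    print(n,zt.round(1),k.mean(0).round(1))
E
```

```text
b 164.75 r 55.38 [ 475.3 -175.5  103.6] F [ 1.4 -1.8  5.7] w 21.4 t 31.95
[ 0.006  0.002 -0.     0.002 -0.     0.001]
c 111.0 [466.  187.6 109.6]
b 111.0 [462.3 258.3 109.5]
a 111.4 [457.1 330.5 109.9]
spare 97.1 [547.1  89.2  95.1]
```

```bash
python3 -c "
from workcell import *
print(close_job())"
```

```text
the job is handed in; nothing more can be done
None
```

I seated the front spare in the empty pocket, closed the wheel to its stop, backed it off two full turns, and handed the job in at about 32 s with the handle still gripped. No verdict is reported.

**Slug:** It went down until the floor pushed back with about 5 N, at the expected height. Its top reads 111 mm, the same as the two loaded slugs. The other spare and the loaded slugs still measure where they were. I did not re-measure the bystanders at the end.

**Wheel:** The stop showed as 29 N with only 0.4 mm of movement. After two turns the hand was back at bearing 164.75°, against 164.2–164.6° at the stop. The fingers were 21.4 mm apart on the 22 mm handle, with 2 N or so sideways and 6 N vertical force on the tool.

**Disagreements:**
- The visible fingertips ended about 32 mm above the reported TCP, so I gripped deeper than planned.
- My first wheel-axis estimate was about 6 mm off, which gave about 19 N in total (11 N each in x and y) early in the closing turn. I corrected it from the hand's own positions.
- I could not view a final picture because the 12-picture limit was reached. The final check rests on depth readings and the robot's state.

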